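Close a ground-glass joint and lock it with a sprung joint clip

ROBOT

A 7-joint arm with a two-finger parallel gripper is mounted at the origin on a cart in front of the work surface, level with it; the furniture and walls round the work are solid. World frame = base frame: x ahead of the robot, y to its left, z up, the work surface at z = 0. Lengths are in m, angles in rad, forces in N, time in s.
With the tool pointing down it reaches from about 0.4 to 0.85 m from the base axis. Payload 4.5 kg.
Tool frame: the origin (TCP) lies between the finger pads; the fingertips stand 11 mm ahead of it and the grasp point (between the pads) lies 8 mm behind it (r.nose_length is the distance from the TCP to the fingertips, in m); z points along the fingers, y is the line along which they close (so a half turn about z gives the same grasp; the last joint's range is limited). The gripper opens to 88 mm and grips with 3 to 60 N. Pads are 18 mm wide; open, the fingers measure 123 mm over their backs; the gripper's body (75 mm by 187 mm) begins 45 mm behind the grasp point.
Start: joints at [-1.23, 0.689, -0.195, 1.565, 0.157, 0.902, -0.215], TCP at [0.189, 0.596, 0.25] pointing down, gripper open.
Joint ranges: [-3.01, 3.01], [-0.46, 2.08], [-1.47, 1.51], [0.13, 2.56], [-1, 4.14], [0.04, 2.09], [-2.66, 2.66]. Speed limits (rad/s): [2.57, 2.57, 3.14, 3.14, 3.14, 3.14, 3.14].

INTERFACE

Orientations are given as a unit quaternion [x, y, z, w].
In Python, from plant import get_state, snapshot, camera_model, r gives the robot as it stands.
- The arm moves only by the shell command python3 -m inch 'ROWS' [FORCE]. ROWS is text: rows parted by semicolons, each of 7 numbers parted by spaces: the opening, from -1 (shut) to 1 (fully open), then the shift along the tool's x, y, z in m, then the turn, a rotation vector about the tool's x, y, z in rad. A call has 1 to 20 rows; each row shifts and turns the commanded pose from where the row before left it, along the tool's axes as they then stand; what a row does not reach is not made up. A row lasts 1/12 s, in which the tool goes at most 41.7 mm and 7.16 degrees, less where a joint would pass 70% of its speed; a pose out of reach is approached as far as the arm can. A call is refused whole if a number of a shift passes 0.0417 or a number of a turn 0.125, either way. A call with a gripper value outside its range is refused whole. The fingers move at their own pace and stop on an object; FORCE is the grip in N (left out, the last holds). Time passes only in rows, so rows that do not move let the fingers close. It gives the time, the measured TCP pose, the force, the opening and the grip force at its end, in the units of the state.
- get_state(): the state, without advancing time (a new reading comes with each control period).
- snapshot(name): name is "side" or "top" or "wrist"; returns (picture, depth): 420x560x3 uint8, red, green, blue; 420x560 float32, m along the optical axis (not along the pixel's ray), 0 where there is no reading.
- camera_model(name): a dict with "intrinsics" (3x3 intrinsics, pixels), "dist" ([k1, k2, p1, p2, k3] as OpenCV has them; the pictures are not rectified), "view" (4x4, takes a point from world to camera coordinates). Camera axes: x right, y down, z forward; pixel columns grow to the right and rows downward; lengths in m; the calibration is good to about 2 mm. A picture is of the moment at which its call begins: read the wrist's pose just before it. camera_model takes no time and is no camera call; for the wrist camera it gives the pose at the moment of the call.
- r.finish_job(): hands the job in; it is judged then, once.
The state is a dict: "clock": time; "q": joint angles; "qd": joint speeds; "joint_torque": joint torques, N m; "tool_pos": TCP position; "eef_rot": TCP orientation; "contact_force": force on the tool from outside, world axes, zero at the start; "moment": the same for the moment, N m; "opening": opening from 0.0 (shut) to 1.0 (fully open); "finger_force": force on a finger pad.
Only numpy, scipy, OpenCV 4.12 (cv2) and the standard library are available. Lean on these libraries where they do the work, as an engineer would, in place of code of your own. Each camera call takes 0.05 s, during which the arm holds its last target. There are 200 camera calls.

TASK

Slide the glass hose adapter on its blue carriage fully home against the mouth of the glass column, then take the larger, green joint clip and press it down over the closed joint until its arms snap past the glass and its back sits down on it, with one ring of the clip behind each of the two glass rims. Do not press the sprung cradle down onto its stops; leave the joint closed, the clip on it and the cradle risen again, and disturb neither the small yellow clip nor the bottles, the beaker and the tube rack.

Things in the scene. Friction and masses are not known exactly. Their poses are not given: they have to be found in the camera images.
- stand: Grey base plate 100x290x14 mm of the glass stand, fixed to the table; origin at the centre of its underside; its y axis runs along the glass, toward the column, z up. On two telescopic pillars a sprung cradle (aluminium rail 40 mm wide, top 94 mm above the table) carries the glass, whose axis is horizontal, 128 mm above the table.
- joint_mid (a point): Centre of the column's open mouth, on the glass axis; sinks with the cradle. Its y axis points along the glass into the column, z up. The column's rim (34 mm across, 5 mm thick) lies at y = 0 to 5 mm, then glass tube 26 mm across to y = 34 mm, then the wider body (35 mm across, with black saddles and a blue end cap, to y = 161 mm).
- adapter_grip (a point): Point on the axis of the glass hose adapter, 42 mm behind its rim's face; same axes as joint_mid, moves with the blue carriage. Bare glass tube 26 mm across, free to be gripped from above for 20 mm either way along y. The adapter's rim is 33 mm across, 5 mm thick; its frosted cone goes into the column.
- adapter (a joint): Gap of the glass joint, in m: 0 = adapter home, rim against rim; grows up to 0.05 as the carriage slides away along -y of joint_mid. Slides with about 2.5 N friction and stays where it is left.
- column_cradle (a joint): How far the sprung cradle with all the glass is pressed down, in m: 0 = risen (rest), stops at 0.033. Soft springs carry it: it starts to give at 1 to 2 N, meets its stops at about 17 N, and rises again when let go.
- green_clip: Green plastic joint clip standing mouth down on the table, 65 mm high, 42 mm wide (x, across the bore), 23 mm long (y, along the bore); origin at the centre of its underside. On top a tab to grip, 14 mm (x) by 22 mm (y), 41 to 65 mm above the underside. Two C-shaped rings, each 5 mm thick, 13 mm apart inside, straddle the joint's two rims (10 mm together when the joint is closed). The two ends of the clip along y are alike.
- clip_bore (a point): Centre of the green clip's bore, 17 mm above its underside; axes as the clip's, y along the bore. When the clip is fully on, this point lies at joint_mid and its back rests on the 26 mm tubes. The lips stand 21 mm apart, so the arms must spring open to pass the 26 mm glass: that takes a push of about 10 to 13 N, under which the cradle sinks far; then they snap shut and the force drops. A clip standing on a rim instead stays about 19 mm higher on the glass and does not go on.
- clip_arm_front (a joint): Opening of the clip's sprung arm on its -x side, in rad: 0 = as moulded, about 0.1 when its lip passes the widest point of the glass, stop at 0.17 (too little to pass over a rim).
- clip_arm_back (a joint): The same for the arm on its +x side.
- yellow_clip: Smaller yellow joint clip, 47 mm high, too small for this joint; leave it. Origin at the centre of its underside.
- wash_bottle: White squeeze bottle with red bent jet, 66x86x183 mm; origin at its underside.
- beaker: Empty 250 ml glass beaker, 80x78x97 mm; origin at its underside.
- tube_rack: Blue microtube rack with small tubes, 62x128x44 mm; origin at its underside.
- stain_bottle_1: Brown dropper bottle with black collar and red teat, 38 mm across, 108 mm high; origin at its underside.
- stain_bottle_2: Brown dropper bottle with white collar and red teat, 34 mm across, 100 mm high; origin at its underside.
Things that resemble listed ones, but are neither listed nor needed, are in the scene too. Several things have the shape of the green_clip; the one meant has the colours described above.

How it is judged:
By the outcome, as a careful person would: the job done as asked, in the order asked, and still so for the second after the job is handed in, with the robot touching nothing.
It also fails if it takes over 62 s, if anything falls off the work surface, if the arm or the gripper's body presses on something with over 40 N, if the wrist force passes 120 N, or if a joint passes its speed limit or range.

## Working session

There is one attempt and no reset: what is moved stays moved. The work goes in short steps, Python scripts to look and compute and a shell command to move; the robot and the scene stay as the last step left them, time stands still between calls to the robot, and variables do not carry over. Pictures are saved under pics/ and viewed, at most 13 in all, crops included, and the job is handed in when it is done.

```bash
ls; mkdir -p pics; cat > h.py <<'E'
import numpy as np,cv2
from plant import get_state,snapshot,camera_model,r
def snap(n):
    m=camera_model(n); p,d=snapshot(n); return p,d,m
def cloud(d,m):
    h,w=d.shape; K=np.array(m["intrinsics"]); 
    uv=np.stack(np.meshgrid(np.arange(w),np.arange(h)),-1).reshape(-1,1,2).astype(np.float64)
    n=cv2.undistortPoints(uv,K,np.array(m["dist"],float)).reshape(h,w,2)
    c=np.dstack([n*d[...,None],d]); V=np.linalg.inv(np.array(m["view"]))
    return c@V[:3,:3].T+V[:3,3]
def ray(px,m,z):
    n=cv2.undistortPoints(np.array(px,float).reshape(-1,1,2),np.array(m["intrinsics"]),np.array(m["dist"],float)).reshape(-1,2)
    V=np.linalg.inv(np.array(m["view"])); d=np.c_[n,np.ones(len(n))]@V[:3,:3].T
    return V[:3,3]+d*((z-V[2,3])/d[:,2])[:,None]
E
python3 - <<'E'
from h import *
for n in("top","side"):
    p,d,m=snap(n); cv2.imwrite(f"pics/{n}0.png",p[...,::-1]); np.savez(f"{n}0.npz",p=p,d=d,view=m["view"],intrinsics=m["intrinsics"],dist=m["dist"])
    print(n,np.linalg.inv(m["view"])[:3].round(3).tolist(), (d>0).mean())
print(get_state())
E
```

```text
pics
top [[0.038, -0.978, 0.205, 0.389], [-0.999, -0.037, 0.008, -0.117], [-0.0, -0.205, -0.979, 1.286]] 0.9961181972789116
side [[0.921, -0.163, 0.355, 0.201], [-0.391, -0.385, 0.836, -1.08], [0.0, -0.909, -0.418, 0.596]] 0.8993835034013605
{'clock': 0.1, 'q': array([-1.23017202,  0.68990569, -0.19454563,  1.56621168,  0.15733295,
        0.90253725, -0.21511896]), 'qd': array([ 0.00099486,  0.00019254, -0.00082126, -0.00252398, -0.00099921,
        0.00106263,  0.00059781]), 'joint_torque': array([-2.18583118e-03, -5.28498137e+01, -1.27152108e+00, -1.53836900e+01,
       -5.25949651e-02,  2.01260584e-03,  4.52813356e-05]), 'tool_pos': array([0.18864169, 0.59527763, 0.24899497]), 'eef_rot': array([ 1.52764578e-01,  9.88262258e-01, -8.30630961e-04, -6.03175461e-05]), 'contact_force': array([ 0.00181771,  0.23925847, -0.34949813]), 'moment': array([-0.03369936,  0.05455897, -0.02875536]), 'finger_force': 0.0, 'opening': 1.000841642005648}
```

View pics/top0.png

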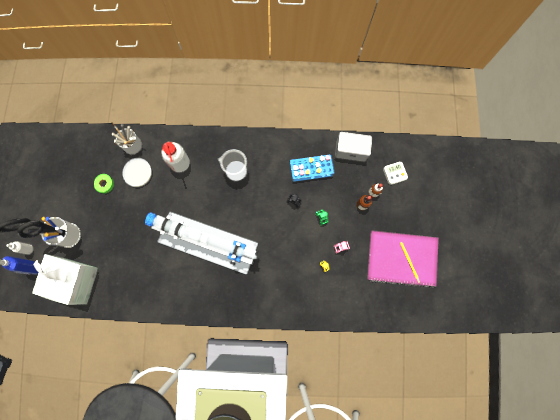

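View pics/side0.png

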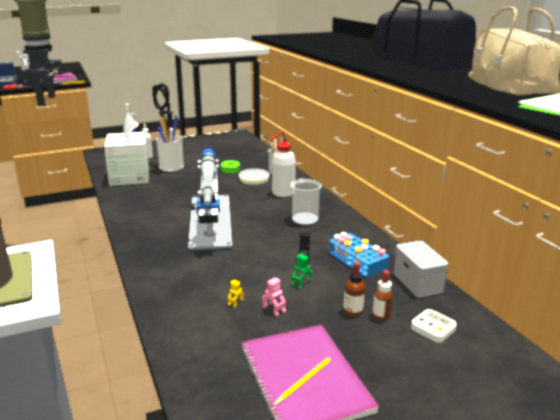

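Candidates in the top view are the green clip (322,216), black clip (294,201), pink clip (342,247), yellow clip (325,266) and green tape ring (103,183). By colour and shape I choose (322,216). The stand runs from (150,220), the column's blue end, to (255,258), the adapter with its blue carriage at (238,250).

```bash
python3 - <<'E'
from h import *
z=np.load("top0.npz"); p,d=z["p"],z["d"]; m={k:z[k] for k in("view","intrinsics","dist")}
C=cloud(d,m)
hsv=cv2.cvtColor(p,cv2.COLOR_RGB2HSV)
def comp(name,mask,u0,u1,v0,v1):
    k=np.zeros(mask.shape,bool);k[v0:v1,u0:u1]=mask[v0:v1,u0:u1]
    P=C[k]; v,u=np.nonzero(k); print(name,k.sum(),"px",u.mean().round(1),v.mean().round(1),"ctr",P.mean(0).round(4),"max",P.max(0).round(3),"min",P.min(0).round(3))
    return P
H,S,V=hsv[...,0],hsv[...,1],hsv[...,2]
P=comp("green",(H>40)&(H<85)&(S>120),305,340,200,235)
t=P[P[:,2]>.05]; print("tab",t.mean(0),len(t), cv2.minAreaRect((t[:,:2]*1000).astype(np.float32)))
comp("yellow",(H>20)&(H<35)&(S>120),310,340,255,275)
comp("bluecarriage",(H>95)&(H<125)&(S>120),220,262,235,270)
comp("bluecap",(H>95)&(H<125)&(S>120),140,165,205,232)
# stand
k=np.zeros(d.shape,bool);k[200:280,140:265]=True
P=C[k]
b=P[(P[:,2]>.008)&(P[:,2]<.03)];print("base",cv2.minAreaRect((b[:,:2]*1000).astype(np.float32)),np.median(b[:,2]))
g=P[(P[:,2]>.12)]; l=cv2.fitLine((g[:,:2]).astype(np.float32),cv2.DIST_HUBER,0,.01,.01).ravel();print("axis",l,g[:,2].max(),len(g))
a=cv2.resize(p[195:285,130:270],None,fx=5,fy=5,interpolation=2)
b2=cv2.resize(p[180:290,280:360],None,fx=5,fy=5)[:450]
cv2.imwrite("pics/crop.png",a[...,::-1])
z=np.load("side0.npz")["p"]
c=cv2.resize(z[235:325,215:345],None,fx=6,fy=6,interpolation=2);cv2.imwrite("pics/crop2.png",c[...,::-1])
E
```

```text
green 124 px 322.2 216.4 ctr [ 0.6147 -0.2483  0.0451] max [ 0.643 -0.117  1.286] min [ 0.389 -0.271 -0.005]
tab [ 0.61059797 -0.244495    0.09532753] 38 ((509.70904541015625, -180.61114501953125), (20.24653434753418, 272.0953063964844), 57.80647277832031)
yellow 79 px 324.5 265.5 ctr [ 0.4715 -0.2604  0.021 ] max [ 0.49  -0.247  0.048] min [ 0.455 -0.277 -0.007]
bluecarriage 73 px 236.5 252.3 ctr [ 0.4937 -0.0055  0.1025] max [0.525 0.028 0.131] min [ 0.47  -0.028  0.013]
bluecap 105 px 149.5 218.6 ctr [0.5737 0.2385 0.1362] max [0.616 0.294 1.286] min [ 0.389 -0.117 -0.003]
base ((548.08154296875, 96.84844970703125), (304.1697692871094, 138.28997802734375), 72.91395568847656) 0.01272009824650544
axis [0.29452643 0.95564336 0.52667516 0.08784495] 1.2858502945660977 1260
```

View pics/crop2.png

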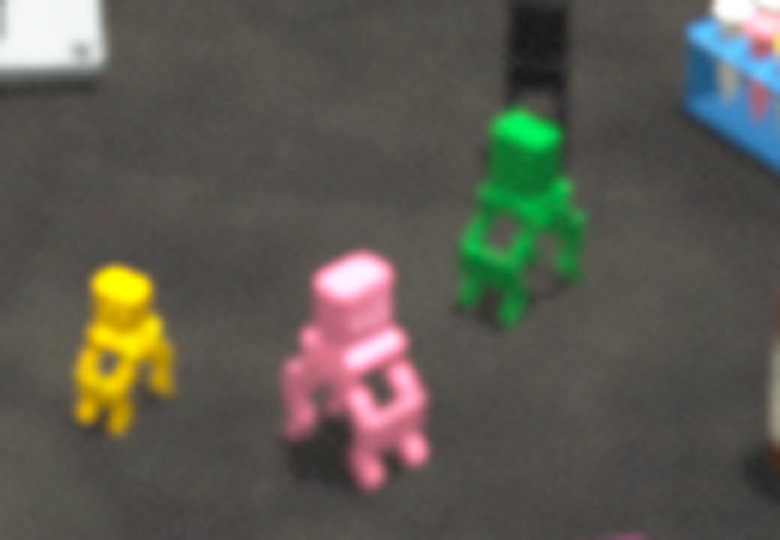

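View pics/crop.png

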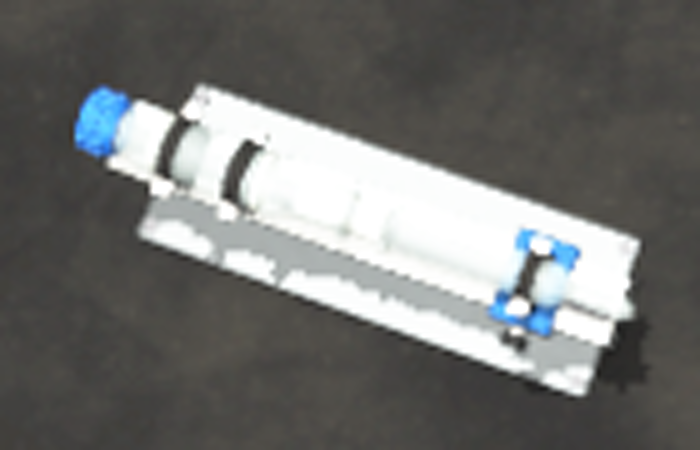

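The first crop confirms the chosen clip: green with a tab on top, standing mouth down beside the black and pink look-alikes. The second shows the joint, with the column rim at top-view px (199.6,237.6), the adapter rim at about (207,240) and bare tube at about (222,243).

```bash
python3 -m inch '1 0 0 -0.0115 0 0 0.12;1 0 0 -0.0115 0 0 0.12;1 0 0 -0.0115 0 0 0.12;1 0 0 -0.0115 0 0 0.12;1 0 0 -0.0115 0 0 0.12;1 0 0 -0.0115 0 0 0.12;1 0 0 -0.0115 0 0 0.12;1 0 0 -0.0115 0 0 0.12;1 0 0 -0.0115 0 0 0.12;1 0 0 -0.0115 0 0 0.12;1 0 0 -0.0115 0 0 0.12;1 0 0 -0.0115 0 0 0.12;1 0 0 -0.0115 0 0 0.12;1 0 0 0 0 0 0'; python3 - <<'E'
from h import *
z=np.load("top0.npz"); m={k:z[k] for k in("view","intrinsics","dist")}
print(ray([[199.6,237.6],[207,240],[222,243.5],[150,219.5],[237,251.5]],m,.138).round(4))
C=cloud(z["d"],m);p=z["p"];h=cv2.cvtColor(p,cv2.COLOR_RGB2HSV)
k=(h[...,0]>40)&(h[...,0]<85)&(h[...,1]>120)&(z["d"]>0);k[:200]=0;k[235:]=0;k[:,:305]=0;k[:,340:]=0
P=C[k];print(P[:,2].max(),P[P[:,2]>.055].mean(0),k.sum())
from scipy.spatial.transform import Rotation as R
s=get_state();T=np.eye(4);T[:3,:3]=R.from_quat(s["eef_rot"]).as_matrix();T[:3,3]=s["tool_pos"]
print(T.round(3),s["q"]);print("cam in tool",(np.linalg.inv(T)@np.linalg.inv(camera_model("wrist")["view"])).round(3),camera_model("wrist")["intrinsics"])
E
```

```text
clock: 1.27
tool_pos: [0.189, 0.5967, 0.401]
eef_rot: [0.805, 0.594, 0.002, -0.001]
contact_force: [0.4, 0.8, 0.4]
opening: 1.0
finger_force: 0.0
[[ 0.5264  0.0941  0.138 ]
 [ 0.5207  0.0733  0.138 ]
 [ 0.5128  0.0318  0.138 ]
 [ 0.5708  0.2363  0.138 ]
 [ 0.4928 -0.0101  0.138 ]]
0.06911286750973722 [ 0.61658211 -0.24794907  0.06315123] 123
[[ 0.294  0.956  0.001  0.189]
 [ 0.956 -0.294  0.003  0.597]
 [ 0.004  0.    -1.     0.401]
 [ 0.     0.     0.     1.   ]] [-1.47809411  0.56527849  0.26305557  1.35022675 -0.14736063  1.24159341
 -1.50593191]
cam in tool [[-0.002 -0.96  -0.281  0.072]
 [ 1.    -0.001 -0.001 -0.   ]
 [ 0.001 -0.281  0.96  -0.135]
 [ 0.     0.     0.     1.   ]] [[333.53065074   0.         279.07877253]
 [  0.         333.53065074 213.19755705]
 [  0.           0.           1.        ]]
```

```bash
python3 -m inch '1 -0.0234 0.0262 0 0 0 0;1 -0.0234 0.0262 0 0 0 0;1 -0.0234 0.0262 0 0 0 0;1 -0.0234 0.0262 0 0 0 0;1 -0.0234 0.0262 0 0 0 0;1 -0.0234 0.0262 0 0 0 0;1 -0.0234 0.0262 0 0 0 0;1 -0.0234 0.0262 0 0 0 0;1 -0.0234 0.0262 0 0 0 0;1 -0.0234 0.0262 0 0 0 0;1 -0.0234 0.0262 0 0 0 0;1 -0.0234 0.0262 0 0 0 0;1 -0.0234 0.0262 0 0 0 0;1 -0.0234 0.0262 0.01 0 0 0;1 -0.0234 0.0262 0.02 0 0 0;1 -0.0234 0.0262 0.02 0 0 0;1 -0.0234 0.0262 0.02 0 0 0;1 -0.0234 0.0262 0.02 0 0 0;1 0 0 0.03 0 0 0;1 0 0 0.02 0 0 0' && python3 -m inch '1 0 0 0 0 0 0;1 0 0 0 0 0 0'; cat >> h.py <<'E'
from scipy.spatial.transform import Rotation as R
def T():
    s=get_state();T=np.eye(4);T[:3,:3]=R.from_quat(s["eef_rot"]).as_matrix();T[:3,3]=s["tool_pos"];return T
E
python3 - <<'E'
from h import *
p,d,m=snap("wrist");cv2.imwrite("pics/w1.png",p[...,::-1]);np.savez("w1.npz",p=p,d=d,view=m["view"],intrinsics=m["intrinsics"],dist=m["dist"]);print(T().round(4),get_state()["q"])
E
```

```text
clock: 2.93
tool_pos: [0.5165, 0.0524, 0.2565]
eef_rot: [0.804, 0.595, -0.001, -0.0]
contact_force: [-1.4, 0.8, -0.5]
opening: 1.002
finger_force: 0.0
clock: 3.1
tool_pos: [0.516, 0.0554, 0.2582]
eef_rot: [0.803, 0.596, -0.001, -0.001]
contact_force: [0.2, -0.0, 0.8]
opening: 1.0
finger_force: 0.0
[[ 2.895e-01  9.572e-01 -2.000e-04  5.170e-01]
 [ 9.572e-01 -2.895e-01  2.000e-04  5.570e-02]
 [ 1.000e-04 -3.000e-04 -1.000e+00  2.595e-01]
 [ 0.000e+00  0.000e+00  0.000e+00  1.000e+00]] [-0.38479397  0.55526148  0.30247236  1.8841031  -0.23612632  0.73701452
 -0.24292231]
```

View pics/w1.png

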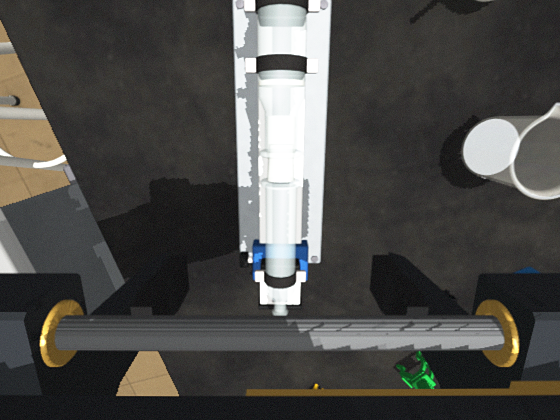

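The wrist view shows the glass axis running upright near column 282: column above, blue carriage at (281,260), rims around (281,148) and (281,183).

```bash
python3 - <<'E'
from h import *
z=np.load("w1.npz");p=z["p"]; m={k:z[k] for k in("view","intrinsics","dist")}
c=p[70:295,230:335]; g=cv2.resize(c,None,fx=2.66,fy=2.66,interpolation=2)
lab=cv2.convertScaleAbs(g,alpha=1.0)
eq=cv2.createCLAHE(4,(4,4)).apply(cv2.cvtColor(g,cv2.COLOR_RGB2GRAY))
cv2.imwrite("pics/w1c.png",np.hstack([g[...,::-1],cv2.merge([eq]*3)]))
C=cloud(z["d"],m);Ti=np.linalg.inv(T());
L=C@Ti[:3,:3].T+Ti[:3,3]; # tool frame
for v in range(80,300,5):
    row=L[v];w=C[v,:,2];k=(w>.105)&(np.abs(np.arange(560)-281)<40)
    us=np.nonzero(k)[0]
    if len(us):print(v,us.min(),us.max(),"x %.4f y %.4f..%.4f z %.4f"%(row[k,0].mean(),row[k,1].min(),row[k,1].max(),w[k].max()))
E
```

```text
80 258 304 x 0.0957 y -0.0169..0.0166 z 0.1466
85 258 304 x 0.0924 y -0.0171..0.0166 z 0.1469
90 252 304 x 0.0887 y -0.0172..0.0168 z 0.3933
95 258 304 x 0.0858 y -0.0173..0.0169 z 0.1461
100 260 303 x 0.0822 y -0.0157..0.0162 z 0.3933
105 262 300 x 0.0790 y -0.0144..0.0140 z 0.1435
110 264 298 x 0.0756 y -0.0130..0.0125 z 0.1427
115 265 298 x 0.0721 y -0.0122..0.0128 z 0.1418
120 265 297 x 0.0685 y -0.0122..0.0118 z 0.1417
125 265 297 x 0.0650 y -0.0123..0.0119 z 0.1417
130 265 297 x 0.0617 y -0.0124..0.0120 z 0.3933
135 262 297 x 0.0582 y -0.0124..0.0121 z 0.3933
140 265 307 x 0.0546 y -0.0125..0.0122 z 0.3933
145 265 297 x 0.0511 y -0.0125..0.0122 z 0.3933
150 261 300 x 0.0465 y -0.0159..0.0148 z 0.1419
155 260 302 x 0.0440 y -0.0165..0.0163 z 0.3933
160 268 293 x 0.0389 y -0.0105..0.0092 z 0.1395
165 268 293 x 0.0365 y -0.0105..0.0092 z 0.3933
170 268 293 x 0.0328 y -0.0105..0.0093 z 0.3933
175 268 309 x 0.0289 y -0.0105..0.0102 z 0.3933
180 261 299 x 0.0230 y -0.0163..0.0142 z 0.1397
185 258 300 x 0.0217 y -0.0161..0.0148 z 0.3933
190 265 296 x 0.0158 y -0.0131..0.0118 z 0.1416

[... 325 characters left out ...]
.0114 z 0.1421
230 266 302 x -0.0114 y -0.0126..0.0114 z 0.3933
235 266 295 x -0.0183 y -0.0127..0.0115 z 0.3933
240 266 295 x -0.0258 y -0.0127..0.0115 z 0.1426
245 266 300 x -0.0268 y -0.0128..0.0116 z 0.3933
250 261 303 x -0.0339 y -0.0169..0.0203 z 0.3933
255 254 301 x -0.0426 y -0.0254..0.0185 z 0.1418
260 254 306 x -0.0483 y -0.0256..0.0233 z 0.1421
265 254 302 x -0.0512 y -0.0257..0.0196 z 0.1420
270 254 305 x -0.0556 y -0.0257..0.0226 z 0.1419
275 255 306 x -0.0589 y -0.0229..0.0236 z 0.1418
280 255 306 x -0.0631 y -0.0230..0.0237 z 0.1435
285 266 298 x -0.0608 y -0.0133..0.0109 z 0.3933
290 258 294 x -0.0666 y -0.0134..0.0112 z 0.3933
295 249 292 x -0.0700 y -0.0116..0.0093 z 0.3933
```

View pics/w1c.png

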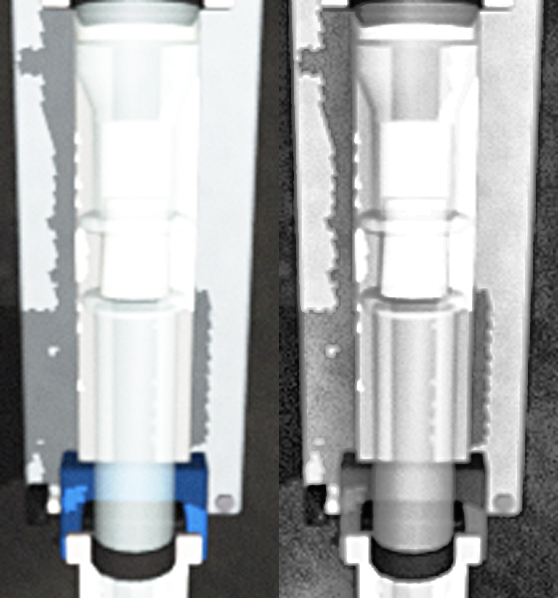

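The crop shows the adapter's frosted cone between the two rims, the column rim at about v=153 and the adapter rim at about v=183. The gap is about 16-20 mm.

```bash
python3 - <<'E'
from h import *
z=np.load("w1.npz"); m={k:z[k] for k in("view","intrinsics","dist")}
C=cloud(z["d"],m);Ti=np.linalg.inv(T());L=C@Ti[:3,:3].T+Ti[:3,3]
for v in list(range(146,162))+list(range(174,190)):
    k=np.zeros(560,bool);k[258:306]=(C[v,258:306,2]>.115)&(C[v,258:306,2]<.15)
    print(v,"x %.4f zc %.4f w %.4f c %.4f"%(np.median(L[v,277:286,0]),np.median(C[v,277:286,2]),np.ptp(L[v,k,1]),(L[v,k,1].max()+L[v,k,1].min())/2))
E
```

```text
146 x 0.0499 zc 0.1410 w 0.0248 c -0.0002
147 x 0.0492 zc 0.1412 w 0.0248 c -0.0002
148 x 0.0484 zc 0.1412 w 0.0248 c -0.0001
149 x 0.0477 zc 0.1406 w 0.0249 c -0.0001
150 x 0.0470 zc 0.1411 w 0.0307 c -0.0005
151 x 0.0462 zc 0.1409 w 0.0320 c -0.0006
152 x 0.0457 zc 0.1432 w 0.0326 c -0.0001
153 x 0.0451 zc 0.1441 w 0.0326 c -0.0002
154 x 0.0444 zc 0.1450 w 0.0327 c -0.0001
155 x 0.0437 zc 0.1450 w 0.0329 c -0.0001
156 x 0.0430 zc 0.1449 w 0.0310 c -0.0000
157 x 0.0422 zc 0.1449 w 0.0276 c -0.0003
158 x 0.0414 zc 0.1443 w 0.0212 c -0.0002
159 x 0.0399 zc 0.1381 w 0.0196 c -0.0006
160 x 0.0391 zc 0.1380 w 0.0197 c -0.0006
161 x 0.0383 zc 0.1377 w 0.0197 c -0.0006
174 x 0.0284 zc 0.1380 w 0.0207 c -0.0002
175 x 0.0276 zc 0.1380 w 0.0207 c -0.0001
176 x 0.0268 zc 0.1381 w 0.0208 c -0.0002
177 x 0.0262 zc 0.1389 w 0.0217 c -0.0006
178 x 0.0254 zc 0.1386 w 0.0256 c -0.0006
179 x 0.0246 zc 0.1386 w 0.0285 c -0.0006
180 x 0.0238 zc 0.1387 w 0.0305 c -0.0010
181 x 0.0231 zc 0.1390 w 0.0312 c -0.0006
182 x 0.0223 zc 0.1390 w 0.0320 c -0.0001
183 x 0.0222 zc 0.1424 w 0.0308 c -0.0006
184 x 0.0217 zc 0.1437 w 0.0309 c -0.0007
185 x 0.0210 zc 0.1441 w 0.0310 c -0.0006
186 x 0.0203 zc 0.1443 w 0.0291 c -0.0006
187 x 0.0195 zc 0.1446 w 0.0274 c -0.0006
188 x 0.0187 zc 0.1442 w 0.0242 c -0.0006
189 x 0.0179 zc 0.1443 w 0.0249 c -0.0006
```

```bash
python3 -m inch '1 -0.0195 -0.0006 0.02 0 0 0;1 0 0 0.02 0 0 0;1 0 0 0.02 0 0 0;1 0 0 0.02 0 0 0;1 0 0 0.02 0 0 0;1 0 0 0.02 0 0 0;1 0 0 0.0195 0 0 0;1 0 0 0 0 0 0;-0.4 0 0 0 0 0 0;-0.8 0 0 0 0 0 0;-0.8 0 0 0 0 0 0;-0.8 0 0 0 0 0 0;-0.8 0 0 0 0 0 0;-0.8 0 0 0 0 0 0' 15
```

```text
clock: 4.32
tool_pos: [0.5111, 0.037, 0.1203]
eef_rot: [0.804, 0.595, 0.001, 0.0]
contact_force: [0.0, -0.3, 0.5]
opening: 0.571
finger_force: 0.0
```

```bash
python3 -m inch '-0.8 0 0 0 0 0 0;-0.8 0 0 0 0 0 0;-0.8 0 0 0 0 0 0;-0.8 0 0 0 0 0 0;-0.8 0 0 0 0 0 0;-0.8 0 0 0 0 0 0;-0.8 0 0 0 0 0 0' 15
```

```text
clock: 4.9
tool_pos: [0.5107, 0.0369, 0.1197]
eef_rot: [0.804, 0.595, 0.0, -0.0]
contact_force: [-0.8, -0.4, 1.0]
opening: 0.283
finger_force: 14.8
```

```bash
python3 -m inch '-0.8 0.003 0 0 0 0 0;-0.8 0.003 0 0 0 0 0;-0.8 0.003 0 0 0 0 0;-0.8 0.003 0 0 0 0 0;-0.8 0.003 0 0 0 0 0;-0.8 0.002 0 0 0 0 0;-0.8 0 0 0 0 0 0'; python3 -m inch '-0.8 0.001 0 0 0 0 0;-0.8 0.001 0 0 0 0 0;-0.8 0.001 0 0 0 0 0;-0.8 0 0 0 0 0 0'
```

```text
clock: 5.48
tool_pos: [0.516, 0.0541, 0.1197]
eef_rot: [0.803, 0.595, 0.0, -0.0]
contact_force: [0.4, -0.3, 0.7]
opening: 0.285
finger_force: 14.8
clock: 5.82
tool_pos: [0.5162, 0.0548, 0.1196]
eef_rot: [0.804, 0.595, -0.001, 0.0]
contact_force: [-0.8, -4.3, 0.9]
opening: 0.285
finger_force: 14.8
```

```bash
python3 -m inch '-0.8 0.002 0 0 0 0 0;-0.8 0 0 0 0 0 0'; python3 -m inch '-0.8 -0.004 0 0 0 0 0;0 0 0 0 0 0 0;0.3 0 0 0 0 0 0;0.3 0 0 0 0 0 0;0.3 0 0 0 0 0 0;0.3 0 0 0 0 0 0;1 0 0 0 0 0 0;1 0 0 0 0 0 0;1 0 0 0 0 0 0'
```

```text
clock: 5.98
tool_pos: [0.5162, 0.0549, 0.1196]
eef_rot: [0.804, 0.594, -0.002, 0.001]
contact_force: [-1.7, -8.5, 0.2]
opening: 0.288
finger_force: 14.8
clock: 6.73
tool_pos: [0.516, 0.0542, 0.1197]
eef_rot: [0.804, 0.595, 0.0, -0.0]
contact_force: [-0.6, -0.2, 0.3]
opening: 0.852
finger_force: 0.0
```

```bash
python3 -m inch '1 0 0 -0.028 0 0 0;1 0 0 -0.028 0 0 0;1 0 0 -0.028 0 0 0;1 0 0 -0.028 0 0 0;1 0 0 -0.028 0 0 0;1 0 0 0 0 0 0;1 0 0 0 0 0 0'; cat > gap.py <<'E'
from h import *
p,d,m=snap("wrist");t=T();C=cloud(d,m);Ti=np.linalg.inv(t);L=C@Ti[:3,:3].T+Ti[:3,3]
print(t[:3].round(4).tolist())
for v in range(142,180):
    k=np.zeros(560,bool);k[258:306]=(C[v,258:306,2]>.115)&(C[v,258:306,2]<.15)
    print(v,"x %.4f zc %.4f w %.4f c %.4f"%(np.median(L[v,277:286,0]),np.median(C[v,277:286,2]),np.ptp(L[v,k,1]),(L[v,k,1].max()+L[v,k,1].min())/2))
E
python3 gap.py
```

```text
clock: 7.32
tool_pos: [0.5168, 0.0543, 0.261]
eef_rot: [0.804, 0.595, 0.002, 0.001]
contact_force: [0.2, 0.9, -0.2]
opening: 0.997
finger_force: 0.0
[[0.2915, 0.9566, 0.0003, 0.5158], [0.9566, -0.2915, 0.0004, 0.0543], [0.0005, 0.0001, -1.0, 0.2597]]
142 x 0.0537 zc 0.1408 w 0.0248 c -0.0000
143 x 0.0530 zc 0.1413 w 0.0249 c -0.0000
144 x 0.0522 zc 0.1405 w 0.0250 c -0.0000
145 x 0.0515 zc 0.1402 w 0.0241 c 0.0004
146 x 0.0507 zc 0.1403 w 0.0242 c 0.0004
147 x 0.0500 zc 0.1408 w 0.0242 c 0.0004
148 x 0.0493 zc 0.1408 w 0.0242 c 0.0004
149 x 0.0485 zc 0.1409 w 0.0301 c 0.0000
150 x 0.0477 zc 0.1403 w 0.0316 c -0.0001
151 x 0.0473 zc 0.1430 w 0.0320 c 0.0004
152 x 0.0466 zc 0.1439 w 0.0321 c 0.0005
153 x 0.0459 zc 0.1446 w 0.0322 c 0.0004
154 x 0.0452 zc 0.1446 w 0.0322 c 0.0005
155 x 0.0445 zc 0.1448 w 0.0302 c 0.0004
156 x 0.0437 zc 0.1444 w 0.0279 c -0.0000
157 x 0.0429 zc 0.1443 w 0.0309 c 0.0004
158 x 0.0417 zc 0.1400 w 0.0317 c -0.0001
159 x 0.0414 zc 0.1436 w 0.0316 c -0.0000
160 x 0.0407 zc 0.1443 w 0.0317 c -0.0000
161 x 0.0400 zc 0.1446 w 0.0317 c -0.0001
162 x 0.0392 zc 0.1442 w 0.0309 c 0.0005
163 x 0.0384 zc 0.1443 w 0.0291 c 0.0005
164 x 0.0376 zc 0.1438 w 0.0240 c 0.0004
165 x 0.0369 zc 0.1437 w 0.0246 c 0.0004
166 x 0.0356 zc 0.1402 w 0.0247 c 0.0005
167 x 0.0349 zc 0.1409 w 0.0247 c 0.0004
168 x 0.0341 zc 0.1404 w 0.0247 c 0.0004
169 x 0.0333 zc 0.1406 w 0.0247 c 0.0004
170 x 0.0327 zc 0.1411 w 0.0248 c 0.0004
171 x 0.0319 zc 0.1410 w 0.0248 c 0.0004
172 x 0.0311 zc 0.1410 w 0.0249 c 0.0004
173 x 0.0303 zc 0.1407 w 0.0247 c 0.0004
174 x 0.0295 zc 0.1407 w 0.0249 c 0.0004
175 x 0.0287 zc 0.1406 w 0.0248 c 0.0004
176 x 0.0279 zc 0.1408 w 0.0249 c 0.0004
177 x 0.0271 zc 0.1405 w 0.0249 c 0.0004
178 x 0.0264 zc 0.1407 w 0.0250 c 0.0004
179 x 0.0256 zc 0.1406 w 0.0250 c 0.0004
```

The rims now span tool x 0.0364 to 0.0474, but my back-off while still gripping pulled the adapter about 0.7 mm. I'll regrip, push it home and release under push.

```bash
python3 -m inch '0.2 0 0 0.028 0 0 0;0.2 0 0 0.028 0 0 0;0.2 0 0 0.028 0 0 0;0.2 0 0 0.028 0 0 0;0.2 0 0 0.028 0 0 0;0.2 0 0 0 0 0 0;-0.8 0 0 0 0 0 0;-0.8 0 0 0 0 0 0;-0.8 0 0 0 0 0 0;-0.8 0 0 0 0 0 0;-0.8 0 0 0 0 0 0;-0.8 0 0 0 0 0 0;-0.8 0 0 0 0 0 0;-0.8 0.001 0 0 0 0 0;-0.8 0.001 0 0 0 0 0;-0.8 0.001 0 0 0 0 0;-0.8 0.001 0 0 0 0 0;-0.8 0 0 0 0 0 0' 15;  python3 -m inch '0 0 0 0 0 0 0;0.3 0 0 0 0 0 0;0.3 0 0 0 0 0 0;0.6 0 0 0 0 0 0;0.6 0 0 0 0 0 0;0.6 0 0 -0.02 0 0 0;1 0 0 -0.03 0 0 0;1 0 0 -0.03 0 0 0;1 0 0 -0.03 0 0 0;1 -0.004 0 -0.03 0 0 0;1 0 0 0 0 0 0;1 0 0 0 0 0 0'; python3 gap.py | awk 'NR<2||(NR>7&&NR<27)'
```

```text
clock: 8.87
tool_pos: [0.5164, 0.0553, 0.1196]
eef_rot: [0.804, 0.594, -0.002, 0.001]
contact_force: [-1.8, -6.0, 1.8]
opening: 0.285
finger_force: 14.9
clock: 9.87
tool_pos: [0.5169, 0.0544, 0.2611]
eef_rot: [0.804, 0.595, 0.002, 0.001]
contact_force: [-0.7, 0.4, -0.9]
opening: 0.999
finger_force: 0.0
[[0.2912, 0.9567, 0.0006, 0.5159], [0.9567, -0.2912, 0.0007, 0.0545], [0.0008, 0.0004, -1.0, 0.2598]]
148 x 0.0491 zc 0.1411 w 0.0252 c 0.0001
149 x 0.0484 zc 0.1411 w 0.0295 c -0.0003
150 x 0.0475 zc 0.1402 w 0.0316 c 0.0000
151 x 0.0471 zc 0.1429 w 0.0322 c 0.0006
152 x 0.0464 zc 0.1440 w 0.0320 c 0.0006
153 x 0.0458 zc 0.1451 w 0.0321 c 0.0006
154 x 0.0451 zc 0.1452 w 0.0321 c 0.0005
155 x 0.0443 zc 0.1447 w 0.0313 c -0.0001
156 x 0.0436 zc 0.1454 w 0.0300 c 0.0001
157 x 0.0427 zc 0.1442 w 0.0317 c 0.0001
158 x 0.0419 zc 0.1437 w 0.0316 c 0.0001
159 x 0.0412 zc 0.1442 w 0.0316 c 0.0001
160 x 0.0405 zc 0.1445 w 0.0316 c 0.0001
161 x 0.0397 zc 0.1443 w 0.0319 c -0.0000
162 x 0.0390 zc 0.1441 w 0.0302 c 0.0001
163 x 0.0382 zc 0.1440 w 0.0266 c 0.0001
164 x 0.0374 zc 0.1438 w 0.0247 c 0.0005
165 x 0.0362 zc 0.1404 w 0.0246 c 0.0005
166 x 0.0354 zc 0.1402 w 0.0247 c 0.0006
```

```bash
python3 -m inch '1 -0.029 0.0204 0 0 0 0;1 -0.029 0.0204 0 0 0 0;1 -0.029 0.0204 0 0 0 0;1 -0.029 0.0204 0 0 0 0;1 -0.029 0.0204 0 0 0 0;1 -0.029 0.0204 0.01 0 0 0;1 -0.029 0.0204 0.01 0 0 0;1 -0.029 0.0204 0.01 0 0 0;1 -0.029 0.0204 0.01 0 0 0;1 0 0 0 0 0 0;1 0 0 0 0 0 0;1 0 0 0 0 0 0'; cat > clip.py <<'E'
from h import *
import sys
p,d,m=snap("wrist");t=T();C=cloud(d,m);Ti=np.linalg.inv(t);L=C@Ti[:3,:3].T+Ti[:3,3]
h=cv2.cvtColor(p,cv2.COLOR_RGB2HSV)
k=((h[...,0]>45)&(h[...,0]<85)&(h[...,1]>100)&(d>0)).astype(np.uint8)
n,lb,st,ce=cv2.connectedComponentsWithStats(k);i=1+np.argmax(st[1:,4]);k=lb==i;print(t[:3].round(4).tolist(),st[i],ce[i])
P=C[k];print("zmax",P[:,2].max())
top=k&(C[...,2]>.060)&(C[...,2]<.07)
q=(L[top][:,:2]*1000).astype(np.float32);print("tab top n",len(q),"rect mm (tool xy)",cv2.minAreaRect(q),"mean",q.mean(0))
q2=(L[k&(C[...,2]>0.02)&(C[...,2]<.07)][:,:2]*1000).astype(np.float32);print("all",cv2.minAreaRect(q2))
cv2.imwrite(f"pics/{sys.argv[1]}.png",cv2.resize(p[max(0,st[i,1]-60):st[i,1]+st[i,3]+60,max(0,st[i,0]-100):st[i,0]+st[i,2]+100],None,fx=2.5,fy=2.5)[:600,:800,::-1])
E
python3 clip.py c1
```

```text
clock: 10.92
tool_pos: [0.6148, -0.2477, 0.2178]
eef_rot: [0.804, 0.595, -0.0, -0.002]
contact_force: [0.2, -0.0, -0.0]
opening: 0.999
finger_force: 0.0
[[0.2901, 0.957, -0.0018, 0.6152], [0.957, -0.2901, 0.0026, -0.247], [0.0019, -0.0025, -1.0, 0.2185]] [ 262  166   45   47 1065] [284.58967136 192.05821596]
zmax 0.067319088440634
tab top n 356 rect mm (tool xy) ((-1.1085050106048584, 3.723341941833496), (15.080530166625977, 21.808149337768555), 48.87504959106445) mean [-0.82391477  3.9321556 ]
all ((-1.354640007019043, 3.878263473510742), (40.89220428466797, 23.02070426940918), 47.806705474853516)
```

View pics/c1.png

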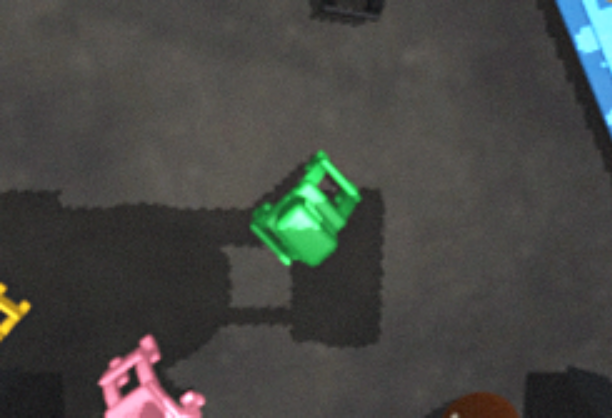

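The crop shows the green clip seen from above, its tab near crop px (305,230). Its width axis lies 48° from tool x toward tool y, and the pink clip is at lower left. I'll turn -0.732, narrow the fingers and descend.

```bash
python3 -m inch '0 -0.0011 0.0038 0 0 0 0;0 0 0 0 0 0 -0.122;0 0 0 0.02 0 0 -0.122;0 0 0 0.02 0 0 -0.122;0 0 0 0.02 0 0 -0.122;0 0 0 0.02 0 0 -0.122;0 0 0 0.02 0 0 -0.122;0 0 0 0 0 0 0;0 0 0 0 0 0 0'; python3 clip.py c2
```

```text
clock: 11.72
tool_pos: [0.6186, -0.25, 0.1194]
eef_rot: [0.538, 0.843, 0.0, -0.001]
contact_force: [0.9, -1.0, 0.1]
opening: 0.5
finger_force: 0.0
[[-0.4202, 0.9074, 0.001, 0.6195], [0.9074, 0.4202, 0.0001, -0.2506], [-0.0003, 0.001, -1.0, 0.1205]] [ 251  196   58   59 2263] [279.91029607 222.7057004 ]
zmax 0.06702680507460629
tab top n 686 rect mm (tool xy) ((2.7145023345947266, -0.46140575408935547), (14.91374397277832, 21.575172424316406), 89.46247863769531) mean [ 3.095441   -0.22619571]
all ((2.3844051361083984, -0.5125370025634766), (40.77674865722656, 23.532764434814453), 88.64514923095703)
```

```bash
python3 -m inch '0 0.0023 -0.0004 0.02 0 0 0;0 0 0 0.02 0 0 0;0 0 0 0.02 0 0 0;0 0 0 0.006 0 0 0;0 0 0 0 0 0 0;-0.9 0 0 0 0 0 0;-0.9 0 0 0 0 0 0;-0.9 0 0 0 0 0 0;-0.9 0 0 0 0 0 0;-0.9 0 0 0 0 0 0;-0.9 0 0 0 0 0 0;-0.9 0 0 0 0 0 0;-0.9 0 0 0 0 0 0' 40
```

```text
clock: 12.85
tool_pos: [0.618, -0.2494, 0.0543]
eef_rot: [0.537, 0.843, 0.0, 0.001]
contact_force: [0.5, -0.6, 3.8]
opening: 0.153
finger_force: 40.0
```

```bash
python3 -m inch '-0.9 0 0 -0.01 0 0 0;-0.9 0 0 -0.02 0 0 0;-0.9 0 0 -0.03 0 0 0;-0.9 0 0 -0.02 0 0 0.122;-0.9 0 0 -0.02 0 0 0.122;-0.9 0 0 -0.02 0 0 0.122;-0.9 0 0 -0.02 0 0 0.122;-0.9 0 0 -0.02 0 0 0.122;-0.9 0 0 -0.02 0 0 0.121;-0.9 0 0 0 0 0 0;-0.9 0 0 0 0 0 0;-0.9 0 0 0 0 0 0'; python3 clip.py c3; python3 - <<'E'
from h import *
t=T();Ti=np.linalg.inv(t);print("target joint in tool mm",(Ti@np.array([.5284,.0949,.128,1]))[:3]*1000,t[:3,0])
E
```

```text
clock: 13.85
tool_pos: [0.6167, -0.2488, 0.2327]
eef_rot: [0.803, 0.597, -0.0, -0.001]
contact_force: [-0.1, 0.5, -1.2]
opening: 0.158
finger_force: 40.0
[[0.2888, 0.9574, -0.0025, 0.6165], [0.9574, -0.2888, 0.0014, -0.2487], [0.0006, -0.0028, -1.0, 0.2323]] [ 240  222   79   92 3644] [278.83616905 263.42206367]
zmax 0.24494352334188627
tab top n 0 rect mm (tool xy) ((0.0, 0.0), (0.0, 0.0), 0.0) mean [nan nan]
all ((0.0, 0.0), (0.0, 0.0), 0.0)
target joint in tool mm [ 303.46711765 -183.33946576  105.0169891 ] [2.88810420e-01 9.57386087e-01 6.49430974e-04]clip.py:9: RuntimeWarning: Mean of empty slice.
  q=(L[top][:,:2]*1000).astype(np.float32);print("tab top n",len(q),"rect mm (tool xy)",cv2.minAreaRect(q),"mean",q.mean(0))
  ret = um.true_divide(
```

View pics/c3.png

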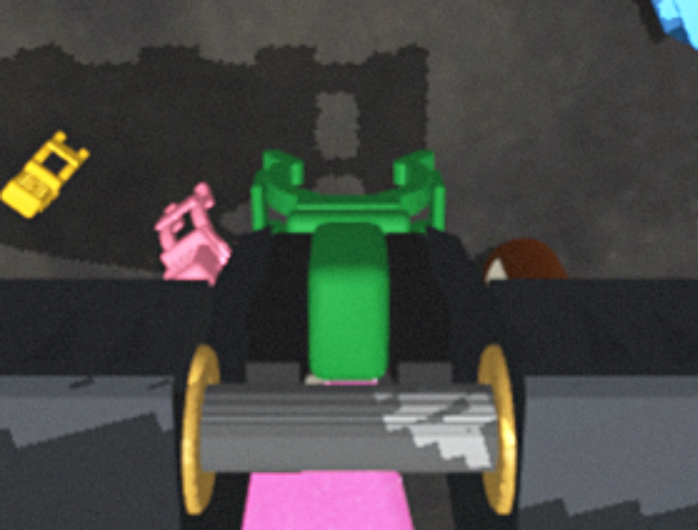

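The held clip is upright with its ring arms ahead, at about crop px (345,190), and the tab is between the pads. I'll measure its offset in the tool frame.

```bash
cat > held.py <<'E'
from h import *
p,d,m=snap("wrist");t=T();C=cloud(d,m);Ti=np.linalg.inv(t);L=C@Ti[:3,:3].T+Ti[:3,3]
h=cv2.cvtColor(p,cv2.COLOR_RGB2HSV)
k=(h[...,0]>45)&(h[...,0]<85)&(h[...,1]>100)&(d>0)&(abs(L[...,2])<.08)&(abs(L[...,1])<.04)
P=L[k]*1000
for a in range(-20,60,6):
    q=P[(P[:,2]>=a)&(P[:,2]<a+6)]
    if len(q)>5: print(a,len(q),"x pct",np.percentile(q[:,0],[1,10,50,90,99]).round(1),"y",q[:,1].min().round(1),q[:,1].max().round(1))
E
python3 held.py
```

```text
-14 1438 x pct [-8.6 -6.2  2.2  9.9 11.6] y -7.4 6.4
-8 215 x pct [-7.1  9.4 11.4 11.8 12.2] y -7.4 6.5
-2 172 x pct [ 8.7 10.3 11.3 11.7 12. ] y -7.6 6.6
4 154 x pct [ 8.7  9.7 11.3 11.8 12. ] y -16.4 16.5
10 361 x pct [ 8.6  9.1 10.9 11.7 12. ] y -14.4 13.7
16 214 x pct [10.9 11.1 11.8 12.1 12.4] y -11.6 10.8
22 257 x pct [ 7.2  8.2 11.5 12.1 12.4] y -15.7 15.2
28 320 x pct [ 1.6  3.7  9.  11.8 12.2] y -20.9 20.0
34 108 x pct [-0.1  3.3 11.5 12.  12.2] y -20.6 19.6
40 168 x pct [ 6.9  7.9 10.9 11.8 12. ] y -20.6 19.0
46 143 x pct [-7.1 -6.5 10.8 11.8 12.1] y -20.1 19.5
52 28 x pct [-6.7 -6.5  2.6 11.7 11.9] y -19.6 19.1
```

```bash
python3 -m inch '-0.9 0.0252 -0.0152 0 0 0 0;-0.9 0.0252 -0.0152 0 0 0 0;-0.9 0.0252 -0.0152 0 0 0 0;-0.9 0.0252 -0.0152 0 0 0 0;-0.9 0.0252 -0.0152 0 0 0 0;-0.9 0.0252 -0.0152 0 0 0 0;-0.9 0.0252 -0.0152 0 0 0 0;-0.9 0.0252 -0.0152 0 0 0 0;-0.9 0.0252 -0.0152 0 0 0 0;-0.9 0.0252 -0.0152 0 0 0 0;-0.9 0.0252 -0.0152 0 0 0 0;-0.9 0.0252 -0.0152 0 0 0 0;-0.9 0 0 0 0 0 0;-0.9 0 0 0 0 0 0'; python3 -m inch '-0.9 0 0 0 0 0 0;-0.9 0 0 0 0 0 0';python3 - <<'E'
from h import *
Ps=[]
for i in range(1):
    t=T();Ti=np.linalg.inv(t);print("target joint in tool mm",(Ti@np.array([.5284,.0949,.128,1]))[:3]*1000,t[:3,:].round(4).tolist())
p,d,m=snap("wrist");cv2.imwrite("pics/w4.png",p[...,::-1])
C=cloud(d,m);L=C@Ti[:3,:3].T+Ti[:3,3]
for v in range(60,420,4):
    k=np.zeros(560,bool);k[240:320]=(C[v,240:320,2]>.115)&(C[v,240:320,2]<.15)
    if k.sum()>20:print(v,"x %.4f zc %.4f w %.4f c %.4f"%(np.median(L[v,277:286,0]),np.median(C[v,277:286,2]),np.ptp(L[v,k,1]),(L[v,k,1].max()+L[v,k,1].min())/2))
E
```

```text
clock: 15.12
tool_pos: [0.5299, 0.0951, 0.2328]
eef_rot: [0.802, 0.598, -0.001, -0.001]
contact_force: [0.6, -0.4, -0.8]
opening: 0.153
finger_force: 40.0
clock: 15.28
tool_pos: [0.531, 0.0912, 0.2335]
eef_rot: [0.804, 0.595, -0.0, 0.0]
contact_force: [0.4, -0.6, -0.8]
opening: 0.157
finger_force: 40.0
target joint in tool mm [  2.93109079  -3.55183929 105.44894842] [[0.2928, 0.9562, -0.0003, 0.531], [0.9562, -0.2928, -0.0012, 0.0912], [-0.0012, 0.0, -1.0, 0.2335]]
60 x 0.1051 zc 0.1465 w 0.0487 c -0.0018
64 x 0.1030 zc 0.1452 w 0.0488 c -0.0018
68 x 0.1008 zc 0.1450 w 0.0334 c -0.0033
72 x 0.0985 zc 0.1450 w 0.0336 c -0.0033
76 x 0.0962 zc 0.1447 w 0.0337 c -0.0033
80 x 0.0938 zc 0.1450 w 0.0337 c -0.0034
84 x 0.0915 zc 0.1448 w 0.0340 c -0.0034
88 x 0.0891 zc 0.1452 w 0.0341 c -0.0034
92 x 0.0867 zc 0.1449 w 0.0341 c -0.0034
96 x 0.0843 zc 0.1447 w 0.0335 c -0.0029
100 x 0.0819 zc 0.1447 w 0.0337 c -0.0030
104 x 0.0795 zc 0.1450 w 0.0338 c -0.0030
108 x 0.0771 zc 0.1448 w 0.0340 c -0.0030
112 x 0.0746 zc 0.1447 w 0.0341 c -0.0031
116 x 0.0721 zc 0.1473 w 0.0503 c -0.0022
120 x 0.06
[... 553 characters left out ...]
.1402 w 0.0250 c -0.0038
176 x 0.0323 zc 0.1400 w 0.0243 c -0.0034
180 x 0.0294 zc 0.1398 w 0.0244 c -0.0034
184 x 0.0267 zc 0.1404 w 0.0244 c -0.0034
188 x 0.0238 zc 0.1401 w 0.0247 c -0.0034
192 x 0.0209 zc 0.1399 w 0.0247 c -0.0034
196 x 0.0181 zc 0.1401 w 0.0249 c -0.0035
200 x 0.0153 zc 0.1407 w 0.0249 c -0.0035
204 x 0.0123 zc 0.1403 w 0.0281 c -0.0040
208 x 0.0094 zc 0.1404 w 0.0325 c -0.0035
212 x 0.0073 zc 0.1432 w 0.0316 c -0.0040
216 x 0.0047 zc 0.1443 w 0.0322 c -0.0041
220 x 0.0015 zc 0.1437 w 0.0292 c -0.0035
224 x -0.0015 zc 0.1436 w 0.0256 c -0.0035
228 x -0.0059 zc 0.1396 w 0.0214 c -0.0023
232 x -0.0087 zc 0.1403 w 0.0215 c -0.0023
236 x -0.0122 zc 0.1392 w 0.0241 c -0.0036
```

```bash
python3 -m inch '-0.9 0.0025 -0.0031 0 0 0 0;-0.9 0 0 0.013 0 0 0;-0.9 0 0 0.01 0 0 0;-0.9 0 0 0 0 0 0;-0.9 0 0 0 0 0 0;-0.9 0 0 0 0 0 0;-0.9 0 0 0 0 0 0'; python3 - <<'E'
from h import *
Q=[]
for i in range(3):
    t=T();p,d,m=snap("wrist");Ti=np.linalg.inv(t);print((Ti@np.array([.5284,.0949,.128,1]))[:3]*1000,t[:3,3].round(4))
C=cloud(d,m);L=C@Ti[:3,:3].T+Ti[:3,3];h=cv2.cvtColor(p,cv2.COLOR_RGB2HSV);gr=(h[...,0]>45)&(h[...,0]<85)&(h[...,1]>100)
for v in range(180,250,2):
    k=np.zeros(560,bool);k[250:312]=(C[v,250:312,2]>.115)&(C[v,250:312,2]<.15)&~gr[v,250:312]
    if k.sum()>5:print(v,k.sum(),"x %.4f zmax %.4f y %.4f %.4f"%(np.median(L[v,k,0]),C[v,k,2].max(),L[v,k,1].min(),L[v,k,1].max()))
q=L[gr&(L[...,2]>.03)&(L[...,2]<.056)]*1000;print("ring",np.percentile(q[:,0],[1,50,95,99]),q[:,1].min(),q[:,1].max())
cv2.imwrite("pics/w5.png",cv2.resize(p[120:330,180:390],None,fx=2.8,fy=2.8)[...,::-1])
E
```

```text
clock: 15.92
tool_pos: [0.5289, 0.0962, 0.2111]
eef_rot: [0.803, 0.595, 0.0, 0.0]
contact_force: [-0.5, 0.7, -0.6]
opening: 0.155
finger_force: 40.0
[-1.47387412 -0.19393156 83.11004804] [0.5289 0.0962 0.2111]
[-1.49548575 -0.18444625 83.14031888] [0.5289 0.0963 0.2111]
[-1.57105884 -0.1320072  83.14833115] [0.5289 0.0963 0.2111]
180 39 x 0.0335 zmax 0.1425 y -0.0122 0.0126
182 39 x 0.0322 zmax 0.1422 y -0.0123 0.0126
184 39 x 0.0309 zmax 0.1421 y -0.0123 0.0127
186 39 x 0.0297 zmax 0.1423 y -0.0123 0.0127
188 39 x 0.0283 zmax 0.1420 y -0.0123 0.0128
190 39 x 0.0271 zmax 0.1418 y -0.0123 0.0128
192 38 x 0.0258 zmax 0.1423 y -0.0124 0.0128
194 38 x 0.0245 zmax 0.1419 y -0.0124 0.0119
196 38 x 0.0231 zmax 0.1425 y -0.0125 0.0120
198 38 x 0.0219 zmax 0.1422 y -0.0125 0.0119
200 37 x 0.0206 zmax 0.1423 y -0.0124 0.0120
202 38 x 0.0193 zmax 0.1426 y -0.0125 0.0120
204 38 x 0.0180 zmax 0.1415 y -0.0125 0.0120
206 38 x 0.0165 zmax 0.1419 y -0.0125 0.0121
208 38 x 0.0153 zmax 0.1424 y -0.0126 0.0121
210 38 x 0.0141 zmax 0.1420 y -0.0127 0.0121
212 38 x 0.0127 zmax 0.1418 y -0.0126 0.0122
214 38 x 0.0112 zmax 0.1423 y -0.0127 0.0122
216 38 x 0.0098 zmax 0.1425 y -0.0127 0.0122
218 41 x 0.0084 zmax 0.1427 y -0.0146 0.0134
220 46 x 0.0070 zmax 0.1424 y -0.0158 0.0154
222 50 x 0.0054 zmax 0.1419 y -0.0169 0.0166
224 46 x 0.0042 zmax 0.1417 y -0.0153 0.0149
226 37 x 0.0034 zmax 0.1417 y -0.0124 0.0119
228 36 x 0.0029 zmax 0.1447 y -0.0117 0.0111
230 36 x 0.0018 zmax 0.1458 y -0.0117 0.0112
232 36 x 0.0004 zmax 0.1461 y -0.0118 0.0113
234 36 x -0.0014 zmax 0.1463 y -0.0117 0.0112
236 43 x -0.0028 zmax 0.1446 y -0.0146 0.0133
238 34 x -0.0039 zmax 0.1454 y -0.0111 0.0106
ring [-7.01991386 10.99944317 11.83918975 12.00614819] -20.867115346265674 19.674396549118345
```

View pics/w5.png

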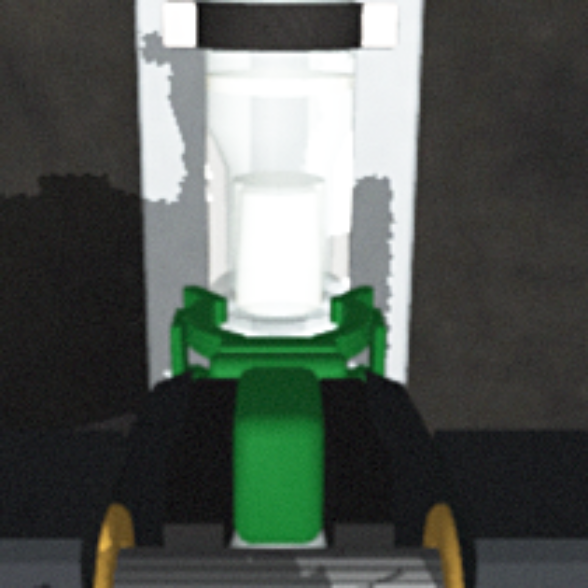

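The view shows the clip's front ring at crop (190-375,300), straddling the column tube line just past the rim. It needs about 2 mm back along tool x.

```bash
python3 -m inch '-0.9 -0.002 0.0002 0 0 0 0;-0.9 0 0 0 0 0 0;-0.9 0 0 0 0 0 0;-0.9 0 0 0 0 0 0;-0.9 0 0 0 0 0 0;-0.9 0 0 0 0 0 0'; cat > chk.py <<'E'
from h import *
t=T();p,d,m=snap("wrist");Ti=np.linalg.inv(t);print((Ti@np.array([.5284,.0949,.128,1]))[:3]*1000,t[:3].round(4).tolist())
C=cloud(d,m);L=C@Ti[:3,:3].T+Ti[:3,3];h=cv2.cvtColor(p,cv2.COLOR_RGB2HSV);gr=(h[...,0]>45)&(h[...,0]<85)&(h[...,1]>100)
for v in range(210,246,1):
    k=np.zeros(560,bool);k[250:312]=(C[v,250:312,2]>.115)&(C[v,250:312,2]<.15)&~gr[v,250:312]
    if k.sum()>5:print(v,k.sum(),"x %.4f zmax %.4f y %.4f %.4f"%(np.median(L[v,k,0]),C[v,k,2].max(),L[v,k,1].min(),L[v,k,1].max()))
E
python3 chk.py; python3 -c "
from h import *;print(T()[:3,3])"
```

```text
clock: 16.57
tool_pos: [0.5282, 0.0944, 0.2107]
eef_rot: [0.803, 0.596, 0.0, -0.0]
contact_force: [1.2, -0.5, -0.4]
opening: 0.153
finger_force: 40.0
[5.09980206e-01 4.32379565e-02 8.26897817e+01] [[0.2907, 0.9568, 0.0, 0.5282], [0.9568, -0.2907, 0.0001, 0.0944], [0.0001, -0.0, -1.0, 0.2107]]
210 38 x 0.0141 zmax 0.1418 y -0.0126 0.0121
211 38 x 0.0134 zmax 0.1417 y -0.0126 0.0121
212 38 x 0.0127 zmax 0.1424 y -0.0126 0.0120
213 38 x 0.0121 zmax 0.1418 y -0.0127 0.0121
214 38 x 0.0113 zmax 0.1421 y -0.0126 0.0121
215 40 x 0.0106 zmax 0.1420 y -0.0139 0.0134
216 42 x 0.0099 zmax 0.1422 y -0.0144 0.0139
217 45 x 0.0092 zmax 0.1417 y -0.0151 0.0155
218 47 x 0.0084 zmax 0.1420 y -0.0155 0.0159
219 49 x 0.0075 zmax 0.1419 y -0.0163 0.0166
220 50 x 0.0069 zmax 0.1420 y -0.0169 0.0163
221 50 x 0.0064 zmax 0.1417 y -0.0169 0.0164
222 50 x 0.0057 zmax 0.1425 y -0.0170 0.0164
223 50 x 0.0055 zmax 0.1415 y -0.0170 0.0164
224 46 x 0.0052 zmax 0.1434 y -0.0151 0.0146
225 42 x 0.0049 zmax 0.1447 y -0.0137 0.0131
226 38 x 0.0045 zmax 0.1451 y -0.0123 0.0117
227 36 x 0.0041 zmax 0.1458 y -0.0116 0.0110
228 36 x 0.0034 zmax 0.1454 y -0.0117 0.0111
229 36 x 0.0025 zmax 0.1457 y -0.0118 0.0111
230 35 x 0.0020 zmax 0.1459 y -0.0118 0.0113
231 36 x 0.0009 zmax 0.1458 y -0.0117 0.0112
232 36 x 0.0001 zmax 0.1439 y -0.0117 0.0113
233 36 x -0.0003 zmax 0.1451 y -0.0117 0.0112
234 36 x -0.0009 zmax 0.1459 y -0.0118 0.0112
235 36 x -0.0015 zmax 0.1458 y -0.0118 0.0112
236 37 x -0.0024 zmax 0.1456 y -0.0118 0.0120
237 37 x -0.0030 zmax 0.1458 y -0.0122 0.0126
238 34 x -0.0036 zmax 0.1453 y -0.0115 0.0109
239 25 x -0.0047 zmax 0.1445 y -0.0086 0.0073
[0.5282114  0.0944151  0.21071065]
```

```bash
python3 -m inch '-0.9 0 0 0.006 0 0 0;-0.9 0 0 0.006 0 0 0;-0.9 0 0 0.006 0 0 0;-0.9 0 0 0.006 0 0 0;-0.9 0 0 0 0 0 0;-0.9 0 0 0 0 0 0' 45; python3 -m inch '-0.9 0 0 0.003 0 0 0;-0.9 0 0 0.003 0 0 0;-0.9 0 0 0 0 0 0'; python3 -m inch '-0.9 0 0 0.003 0 0 0;-0.9 0 0 0.003 0 0 0;-0.9 0 0 0 0 0 0'
```

```text
clock: 17.12
tool_pos: [0.5279, 0.0943, 0.1861]
eef_rot: [0.803, 0.595, -0.001, -0.0]
contact_force: [0.4, 1.2, -0.8]
opening: 0.15
finger_force: 45.0
clock: 17.37
tool_pos: [0.5284, 0.0944, 0.1805]
eef_rot: [0.803, 0.596, 0.0, 0.0]
contact_force: [0.4, 1.0, 1.8]
opening: 0.155
finger_force: 45.0
clock: 17.62
tool_pos: [0.5284, 0.0944, 0.1746]
eef_rot: [0.803, 0.596, 0.0, 0.0]
contact_force: [-0.3, 0.5, 3.9]
opening: 0.154
finger_force: 45.0
```

```bash
python3 chk.py | head -1;  python3 -m inch '-0.9 0 0 0.003 0 0 0;-0.9 0 0 0.003 0 0 0;-0.9 0 0 0 0 0 0'
```

```text
[ 0.41614676 -0.19635765 46.58135615] [[0.2907, 0.9568, 0.0005, 0.5284], [0.9568, -0.2907, 0.0002, 0.0944], [0.0004, 0.0005, -1.0, 0.1746]]
clock: 17.92
tool_pos: [0.5285, 0.0945, 0.1689]
eef_rot: [0.803, 0.595, 0.0, 0.0]
contact_force: [-0.9, 0.0, 6.1]
opening: 0.155
finger_force: 45.0
```

```bash
python3 -m inch '-0.9 0 0 0.003 0 0 0;-0.9 0 0 0.003 0 0 0;-0.9 0 0 0 0 0 0'; python3 -m inch '-0.9 0 0 0.003 0 0 0;-0.9 0 0 0 0 0 0';python3 -m inch '-0.9 0 0 0.002 0 0 0;-0.9 0 0 0 0 0 0'
```

```text
clock: 18.17
tool_pos: [0.5286, 0.0945, 0.1631]
eef_rot: [0.803, 0.596, 0.001, 0.0]
contact_force: [-1.3, 0.2, 8.7]
opening: 0.154
finger_force: 45.0
clock: 18.33
tool_pos: [0.5286, 0.0946, 0.1603]
eef_rot: [0.803, 0.596, 0.001, 0.0]
contact_force: [-1.9, 0.6, 10.0]
opening: 0.155
finger_force: 45.0
clock: 18.5
tool_pos: [0.5286, 0.0946, 0.1585]
eef_rot: [0.803, 0.595, 0.001, 0.0]
contact_force: [-1.3, 1.0, 9.8]
opening: 0.155
finger_force: 45.0
```

```bash
python3 - <<'E'
from h import *
t=T();p,d,m=snap("wrist");C=cloud(d,m)
print("tube top z",[np.percentile(C[v,270:292,2],90).round(4) for v in (120,130,140,150,160,170,180)])
cv2.imwrite("pics/w6.png",cv2.resize(p[120:330,180:390],None,fx=2.8,fy=2.8)[...,::-1])
E
python3 -m inch '-0.9 0 0 0.002 0 0 0;-0.9 0 0 0 0 0 0'
```

```text
tube top z [np.float64(0.1282), np.float64(0.1282), np.float64(0.1268), np.float64(0.1261), np.float64(0.1263), np.float64(0.1261), np.float64(0.1244)]
clock: 18.72
tool_pos: [0.5286, 0.0946, 0.1565]
eef_rot: [0.803, 0.595, 0.001, 0.0]
contact_force: [-0.5, 0.6, 9.4]
opening: 0.158
finger_force: 45.0
```

View pics/w6.png

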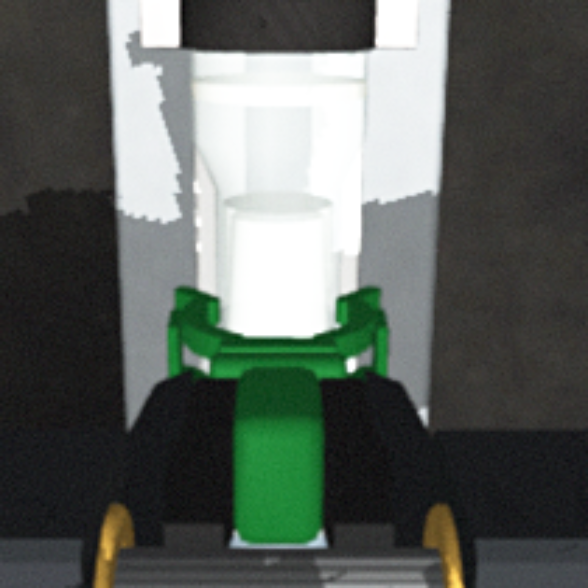

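The front ring straddles the column tube behind the rim, at about crop px (280,330), and the glass has sunk about 17 mm. Force has levelled off at about 10 N, so the arms are opening and I keep pressing.

```bash
for i in 1; do python3 -m inch '-0.9 0 0 0.002 0 0 0;-0.9 0 0 0 0 0 0'; done; python3 -m inch '-0.9 0 0 0.002 0 0 0;-0.9 0 0 0 0 0 0'; python3 -m inch '-0.9 0 0 0.002 0 0 0;-0.9 0 0 0 0 0 0'
```

```text
clock: 18.88
tool_pos: [0.5285, 0.0946, 0.1542]
eef_rot: [0.803, 0.596, 0.001, 0.0]
contact_force: [-0.6, 0.2, 6.6]
opening: 0.152
finger_force: 45.0
clock: 19.05
tool_pos: [0.5285, 0.0946, 0.1521]
eef_rot: [0.803, 0.596, 0.001, 0.0]
contact_force: [-0.2, 0.6, 6.4]
opening: 0.157
finger_force: 45.0
clock: 19.22
tool_pos: [0.5286, 0.0946, 0.1502]
eef_rot: [0.803, 0.596, 0.001, 0.0]
contact_force: [-1.9, -0.1, 7.6]
opening: 0.153
finger_force: 45.0
```

```bash
python3 -m inch '-0.9 0 0 0.002 0 0 0;-0.9 0 0 0.002 0 0 0;-0.9 0 0 0.002 0 0 0;-0.9 0 0 0 0 0 0;-0.9 0 0 0 0 0 0'; python3 - <<'E'
from h import *
t=T();p,d,m=snap("wrist");C=cloud(d,m);print(t[2,3])
print("tube top z",[np.percentile(C[v,270:292,2],90).round(4) for v in (120,130,140,150,160,170,180)])
E
```

```text
clock: 19.63
tool_pos: [0.5286, 0.0946, 0.1446]
eef_rot: [0.803, 0.596, 0.001, 0.0]
contact_force: [-1.8, 0.3, 10.4]
opening: 0.153
finger_force: 45.0
0.14459922500548011
tube top z [np.float64(0.1276), np.float64(0.1275), np.float64(0.1279), np.float64(0.1261), np.float64(0.1262), np.float64(0.1259), np.float64(0.1257)]
```

The arms snapped at about 9.5 N and force then climbed at the cradle's own rate, so the clip is seated. Next I let the cradle rise and release.

```bash
python3 -m inch '-0.9 0 0 -0.004 0 0 0;-0.9 0 0 -0.004 0 0 0;-0.9 0 0 -0.004 0 0 0;-0.9 0 0 -0.003 0 0 0;-0.9 0 0 -0.002 0 0 0;-0.9 0 0 0 0 0 0;-0.9 0 0 0 0 0 0'
```

```text
clock: 20.27
tool_pos: [0.5285, 0.0945, 0.1607]
eef_rot: [0.803, 0.596, 0.0, 0.0]
contact_force: [0.1, 0.2, 3.6]
opening: 0.153
finger_force: 45.0
```

```bash
python3 -m inch '-0.9 0 0 -0.002 0 0 0;-0.9 0 0 -0.001 0 0 0;-0.9 0 0 0 0 0 0;-0.6 0 0 0 0 0 0;-0.5 0 0 0 0 0 0;-0.4 0 0 0 0 0 0;-0.2 0 0 0 0 0 0;0 0 0 0 0 0 0;0 0 0 0 0 0 0;0 0 0 -0.01 0 0 0;0 0 0 -0.02 0 0 0;0 0 0 -0.03 0 0 0;0 0 0 -0.03 0 0 0;0 0 0 0 0 0 0;0 0 0 0 0 0 0;0 0 0 0 0 0 0'; python3 - <<'E'
from h import *
t=T();p,d,m=snap("wrist");C=cloud(d,m);Ti=np.linalg.inv(t);L=C@Ti[:3,:3].T+Ti[:3,3];h=cv2.cvtColor(p,cv2.COLOR_RGB2HSV)
gr=(h[...,0]>45)&(h[...,0]<85)&(h[...,1]>100)&(d>0)&(abs(L[...,0])<.06)&(abs(L[...,1])<.06)
P=C[gr];print(t[:3].round(4).tolist(),"green zmax",np.percentile(P[:,2],[1,50,95,99]))
q=(L[gr&(C[...,2]>.168)][:,:2]*1000).astype(np.float32);print("tab",cv2.minAreaRect(q))
k=(C[...,2]>.135)&(C[...,2]<.15)&~gr&(abs(L[...,1])<.005)&(abs(L[...,0])<.12)
b=L[k,0];print("body z",np.percentile(C[k&(L[...,0]>.05),2],50)); print((Ti@np.array([.5284,.0949,.128,1]))[:3]*1000)
cv2.imwrite("pics/w7.png",cv2.resize(p[100:320,180:390],None,fx=2.7,fy=2.7)[...,::-1])
E
```

```text
clock: 21.6
tool_pos: [0.5277, 0.0945, 0.2537]
eef_rot: [0.803, 0.596, -0.0, -0.0]
contact_force: [-0.5, 0.6, -0.1]
opening: 0.5
finger_force: 0.0
[[0.2905, 0.9569, -0.0004, 0.5277], [0.9569, -0.2905, 0.0003, 0.0945], [0.0001, -0.0005, -1.0, 0.2537]] green zmax [0.11461324 0.15392428 0.17679747 0.27915587]
tab ((11.418661117553711, -6.061199188232422), (71.9642562866211, 41.841678619384766), 87.46089935302734)
body z 0.14561620680231246
[  0.56257733   0.58896118 125.66978336]
```

View pics/w7.png

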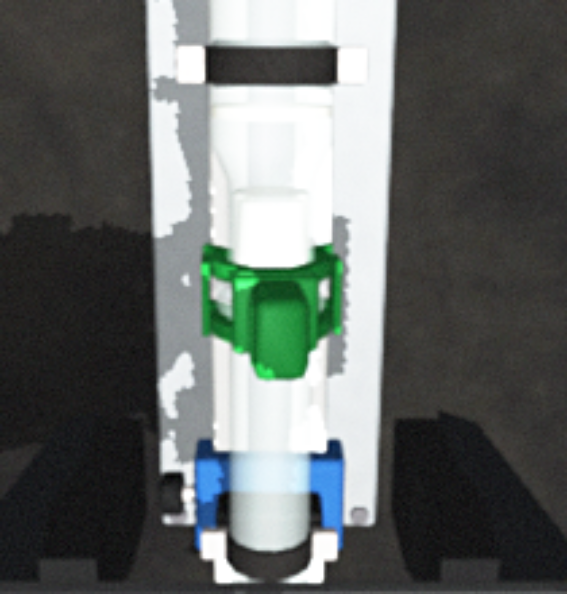

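The clip sits across the joint with its tab top at z about 0.176 (expected 0.176), and the glass has risen (body top 0.1456). One check remains: how far the carriage travelled compared with the first wrist picture.

```bash
python3 - <<'E'
from h import *
u=np.array([.2907,.9568])
def meas(p,d,m):
    C=cloud(d,m);h=cv2.cvtColor(p,cv2.COLOR_RGB2HSV);s=C[...,:2]@u
    k=(h[...,0]>100)&(h[...,0]<125)&(h[...,1]>140)&(C[...,2]>.1)&(C[...,2]<.15)&(s<.25)
    dk=(h[...,2]<60)&(C[...,2]>.14)&(C[...,2]<.155)&(s>.27)
    return np.percentile(s[k],[50,90,97]),k.sum(),np.percentile(s[dk],[3,10])
z=np.load("w1.npz");print(meas(z["p"],z["d"],{k:z[k] for k in("view","intrinsics","dist")}))
print(meas(*snap("wrist")))
E
```

```text
(array([0.14898838, 0.15793945, 0.15864589]), np.int64(541), array([0.30638617, 0.30714739]))
(array([0.16753019, 0.17663015, 0.17732024]), np.int64(574), array([0.30688078, 0.30810749]))
```

```bash
python3 -c "
from plant import r
print(r.finish_job())"
```

```text
the job is handed in; nothing more can be done
None
```

I slid the adapter home (about 18.7 mm of carriage travel) and snapped the green clip down over the closed joint. The cradle rose again, nothing else was touched, and I handed the job in at about 22 s.

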